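# Put a coin holder back in its place in the display rack

## Task

The customer has finished looking at the coin holder on the small single stand: lift it out and put it back in the long display rack, in the empty place between the two holders standing there. Lower it gently into the groove while you hold it, until its foot rests on the groove's bottom, with its coin facing the same way as theirs, then let go. Leave the other two holders and the things around them where they are.

Things in the scene. Friction and masses are not known exactly. Their poses are not given: they have to be found in the camera images.
- holder: the coin holder to put back: a flat clear hard plastic slab with a white insert and a silver coin, a blank paper label along its top; 8 mm thick (its x), 60 mm wide (its y), 86 mm tall (its z), about 60 g; starts standing upright in the small single stand, free to be pulled straight up. Origin: centre of its underside (foot). x points out of its coin side, z up
- front_edge (a point): the middle of the lower edge of the holder's front (coin) face: at foot height, 4 mm in front (+x) of its mid-plane
- stand: small fixed wooden block, 62 mm deep (x), 82 mm wide (y), 30 mm tall, with one groove along y in its top: 10 mm wide, 68 mm long, 20 mm deep, its mouth flared like the rack's; the groove's floor is 10 mm above the table. Origin: centre of its underside, on the groove's mid-plane. It stands on the robot's side of the rack, on the left or on the right
- rack: long fixed wooden display rack, 90 mm deep (x), 300 mm wide (y), 30 mm tall, with one straight upright groove along y in its top: 10 mm wide, 284 mm long, 20 mm deep; the top 6 mm flare out to a mouth 16 mm wide. Origin: centre of its underside, on the groove's mid-plane. Its +x is the customers' side, to which the coins face
- groove (a point): middle of the groove's bottom in the rack, 10 mm above the table and 20 mm below the rack's top; x across the groove, y along it
- left_holder: holder of the same size as the first, with a copper coin, standing loose in the rack's groove at the rack's +y side of the empty place. Origin: centre of its underside; x out of its coin side
- right_holder: holder of the same size, with a brass-coloured coin, standing loose in the rack's groove at the rack's -y side of the empty place. The empty place between the two is 88 to 100 mm long. Origin: centre of its underside; x out of its coin side
- scale: bystander: flat black pocket scale with a steel pan, 75 x 125 x 21 mm, loose. Origin: centre of its underside
- loupe: bystander: round black magnifier with a glass dome, 68 mm across, 37 mm tall, loose. Origin: centre of its underside
- tube: bystander: clear coin jar with a white cap, 42 mm across, 85 mm tall, loose and upright. Origin: centre of its underside
- flips: bystander: stack of white square card coin holders, 52 x 52 x 24 mm, loose. Origin: centre of its underside
There are look-alikes about, which are no part of the job. What is shaped like the holder but brown is not meant.

How it is judged:
By the outcome, as a careful person would: the job done as asked, in the order asked, and still so for the second after the job is handed in, with the robot touching nothing.
It also fails if it takes over 42 s, if anything falls off the work surface, if the arm or the gripper's body presses on something with over 40 N, if the wrist force passes 120 N, or if a joint passes its speed limit or range.

## Robot

A 6-joint arm with a two-finger parallel gripper is mounted at the origin on the work surface. World frame = base frame: x ahead of the robot, y to its left, z up, the work surface at z = 0. Lengths are in m, angles in rad, forces in N, time in s.
With the tool pointing down it reaches from about 0.25 to 0.775 m from the base axis. Payload 4 kg.
Tool frame: the origin (TCP) lies midway between the tips of the shut fingers; the grasp point (between the pads) lies 19 mm behind it; z points along the fingers, y is the line along which they close (so a half turn about z gives the same grasp; the last joint's range is limited). The gripper opens to 94 mm and grips with 3 to 60 N. Pads are 16 mm wide; open, the fingers measure 119 mm over their backs; the gripper's body (75 mm by 177 mm) begins 78 mm behind the grasp point.
Start: joints at [-1.414, 0.087, 1.371, -0, 1.684, -0.103], TCP at [0.141, -0.532, 0.206] pointing down, gripper open.
Joint ranges: [-3.1, 3.1], [-0.76, 2.03], [0.27, 2.55], [-1.08, 4.22], [0.17, 2.65], [-2.57, 2.57]. Speed limits (rad/s): [2.79, 2.79, 3.14, 3.14, 3.14, 3.14].

## Interface

Orientations are given as [roll, pitch, yaw] about the fixed x, y, z axes, in that order (R = Rz(yaw) Ry(pitch) Rx(roll)).
In Python, from bench import robot gives the robot as it stands. The module is installed in compiled form; this text tells all that it offers.
- The arm moves only by the tool arm_command, never from a script. Its argument "targets" is a list of rows, each a list of 4 numbers: the shift along the world's x, y, z as a fraction of full scale, then the turn about the world's z as a fraction of full scale. A call has 1 to 8 rows; each row is the pose to reach, as a shift and turn from the pose commanded when the call began; what a row does not reach only later rows make up. Full scale, the value 1, is 0.5 m for a shift and 120 degrees for a turn. A row lasts 1/12 s, in which the tool goes at most 41.7 mm and 7.16 degrees, less where a joint would pass 70% of its speed; a pose out of reach is approached as far as the arm can. A call with a number of a shift or a turn outside -1 to 1 is refused whole. A call with a gripper value outside its range is refused whole. "claw" is the closure, from 0 (fully open) to 1 (shut), set as the call begins (left out, the last holds). The fingers move at their own pace and stop on an object; the grip force is fixed at half the most. Time passes only in rows, so rows that repeat a pose let the fingers close. It gives the time, the measured TCP pose, the force, the opening and the grip force at its end, in the units of the state.
- robot.get_obs(): the state, without advancing time (a new reading comes with each control period).
- robot.snapshot(name): name is "scene" or "top" or "wrist"; returns the picture (400x640x3 uint8, red, green, blue); there is no depth.
- robot.camera_info(name): a dict with "vfov" (degrees; the focal length in pixels is half the picture's height over the tangent of half this angle, whatever the lens; pixels are square), "cx", "cy" (the principal point, pixels), "extrinsics" (4x4, takes a point from camera to world coordinates); the wrist camera has in their place "T_tool_cam" (4x4, takes a point from camera to tool coordinates, whose origin is the TCP and whose axes are the flange's). Camera axes: x right, y up, looking along -z (the intrinsics and any distortion apply to the point x, -y, -z); pixel columns grow to the right and rows downward; lengths in m; the calibration is good to about 2 mm. A picture is of the moment at which its call begins: read the wrist's pose just before it. camera_info takes no time and is no camera call.
- robot.close_job(): hands the job in; it is judged then, once.
The state is a dict: "time": time; "joint_positions": joint angles; "qvel": joint speeds; "joint_torque": joint torques, N m; "tool_pos": TCP position; "ee_rot": TCP orientation; "wrist_force": force on the tool from outside, world axes, zero at the start; "wrist_torque": the same for the moment, N m; "width": finger opening in m; "finger_force": force on a finger pad.
Only numpy, scipy, OpenCV 4.12 (cv2) and the standard library are available. Lean on these libraries where they do the work, as an engineer would, in place of code of your own. Each camera call takes 0.05 s, during which the arm holds its last target. There are 200 camera calls.

## Working session

There is one attempt and no reset: what is moved stays moved. The work goes in short steps, Python scripts to look and compute and a tool call to move; the robot and the scene stay as the last step left them, time stands still between calls to the robot, and variables do not carry over. Pictures are saved under pics/ and viewed, at most 11 in all, crops included, and the job is handed in when it is done.

Besides the shell and the picture viewer there is one more tool, called by a JSON object that holds its "api" and its "payload", one argument or row to a line. arm_command: Moves the arm, as the interface text tells. Shift numbers are shares of 0.5 m and turn numbers shares of 120 degrees, none past 1 either way. Its arguments: {"type":"object","properties":{"targets":{"type":"array"},"claw":{"type":"number"}},"required":["targets"]}

```bash
mkdir -p pics
cat > h.py <<'E'
import numpy as np, cv2
from bench import robot
from scipy.spatial.transform import Rotation as R
def K(n):
    i=robot.camera_info(n); f=200/np.tan(np.radians(i['vfov'])/2); return i,f
def pose(n,obs=None):
    i,f=K(n)
    if 'extrinsics' in i: return i,f,np.array(i['extrinsics'])
    o=obs or robot.get_obs(); T=np.eye(4); T[:3,:3]=R.from_euler('xyz',o['ee_rot']).as_matrix(); T[:3,3]=o['tool_pos']
    return i,f,T@np.array(i['T_tool_cam'])
def ray(P,u,v):
    i,f,T=P; d=np.array([(u-i['cx'])/f,-(v-i['cy'])/f,-1]); return T[:3,3],T[:3,:3]@d
def onz(P,u,v,z):
    o,d=ray(P,u,v); return o+d*(z-o[2])/d[2]
def proj(P,X):
    i,f,T=P; c=T[:3,:3].T@(np.array(X)-T[:3,3]); return i['cx']+f*c[0]/-c[2], i['cy']-f*c[1]/-c[2]
def tri(rays):
    A=np.zeros((3,3));b=np.zeros(3)
    for o,d in rays:
        d=d/np.linalg.norm(d);M=np.eye(3)-np.outer(d,d);A+=M;b+=M@o
    return np.linalg.solve(A,b)
E
python3 - <<'E'
from h import *
print(robot.get_obs())
for n in ('scene','top','wrist'):
    print(robot.camera_info(n)); cv2.imwrite(f'pics/{n}0.png',robot.snapshot(n)[:,:,::-1])
E
```

```text
{'time': 0.0, 'joint_positions': array([-1.41410669e+00,  8.79386186e-02,  1.37223461e+00, -5.88597700e-05,
        1.68358730e+00, -1.03070611e-01]), 'qvel': array([ 0.00027063,  0.00102691,  0.00042974,  0.00029261, -0.00012037,
       -0.00023984]), 'joint_torque': array([-5.03229126e-05, -3.40176344e+01, -3.02433300e+01,  7.17498385e-02,
        3.28275037e-02, -1.77617112e-04]), 'tool_pos': array([ 0.1411728 , -0.53101081,  0.2043231 ]), 'ee_rot': array([-3.13943026e+00, -1.64859353e-04,  2.59753508e-01]), 'wrist_force': array([ 0.97581611, -0.49478841,  0.21163494]), 'wrist_torque': array([-0.00557696,  0.01608964,  0.01445407]), 'finger_force': 0.0, 'width': 0.09404847220623784}
{'vfov': 51.39084793218746, 'cx': 323.99428041708654, 'cy': 200.28403404734337, 'extrinsics': array([[-0.5229302 , -0.5267693 ,  0.67011798,  1.18908342],
       [ 0.85234732, -0.31676725,  0.41612805,  0.39927435],
       [-0.00693205,  0.78877919,  0.61463756,  0.63701458],
       [ 0.        ,  0.        ,  0.        ,  1.        ]])}
{'vfov': 43.037412817315236, 'cx': 319.89679273320354, 'cy': 204.65957550704942, 'extrinsics': array([[ 0.0045208 ,  0.99082541, -0.13507242,  0.33205789],
       [-0.99990883,  0.00276035, -0.01321781, -0.01222313],
       [-0.01272369,  0.13511986,  0.99074756,  1.44823657],
       [ 0.        ,  0.        ,  0.        ,  1.        ]])}
{'vfov': 71.635072468339, 'cx': 320.6690554919518, 'cy': 201.38265955237708, 'T_tool_cam': array([[ 1.37064513e-03,  9.71805904e-01,  2.35778298e-01,
         6.88801951e-02],
       [ 9.99999029e-01, -1.39093263e-03, -8.02756701e-05,
        -2.19104150e-04],
       [ 2.49939357e-04,  2.35778179e-01, -9.71806868e-01,
        -1.79224888e-01],
       [ 0.00000000e+00,  0.00000000e+00,  0.00000000e+00,
         1.00000000e+00]])}
```

View pics/scene0.png

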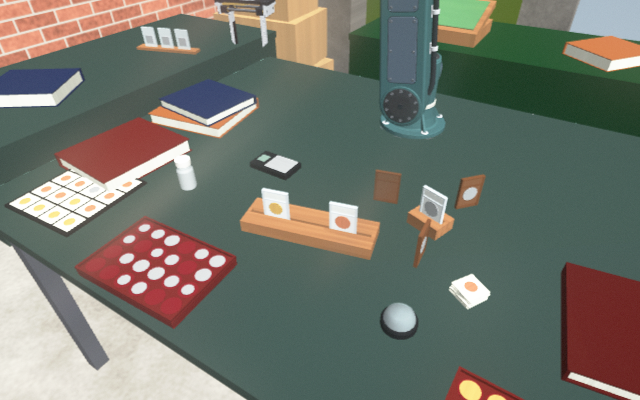

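View pics/top0.png

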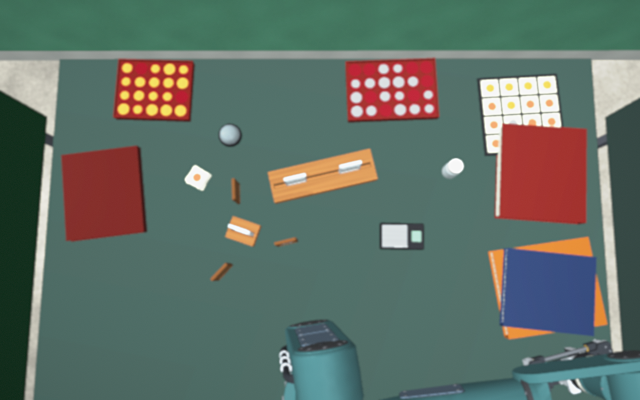

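Scene view: the candidates for "holder" are these.
- White with silver coin in the small stand at (433,207).
- Brown look-alikes at (387,186), (470,191) and (424,243).
- White copper and brass holders in the rack at (343,217) and (276,205).
- White trio at (165,38), off the table.

The one at (433,207) fits: white, silver coin, in the single stand. In the top view the stand is at (242,230) and the rack at (323,175). I'll confirm in a crop and measure roughly.

Run:
```python
from h import *
s=cv2.imread('pics/scene0.png'); t=cv2.imread('pics/top0.png')
a=cv2.resize(s[165:275,365:495],None,fx=4.5,fy=4.5,interpolation=cv2.INTER_CUBIC)
cv2.imwrite('pics/crop1.png',a)
P=pose('top'); hsv=cv2.cvtColor(t,cv2.COLOR_BGR2HSV)
def blobs(m,lo,z,box):
    u0,v0,u1,v1=box; mm=np.zeros_like(m); mm[v0:v1,u0:u1]=m[v0:v1,u0:u1]
    n,l,st,c=cv2.connectedComponentsWithStats(mm)
    for k in range(1,n):
        if st[k,4]<lo: continue
        pts=np.argwhere(l==k)[:,::-1].astype(np.float32)
        (u,v),_,_=r=cv2.minAreaRect(pts); q=cv2.boxPoints(r)
        w=np.array([onz(P,*p,z)[:2] for p in q]); e=[w[1]-w[0],w[2]-w[1]]; L=max(e,key=np.linalg.norm)
        print(st[k,4],(round(u),round(v)),'pos',onz(P,u,v,z)[:2].round(4),'size',[round(np.linalg.norm(x),3) for x in e],'long dir deg',round(np.degrees(np.arctan2(L[1],L[0]))%180,1))
box=(170,140,400,290)
print('white');blobs(((hsv[...,1]<60)&(hsv[...,2]>170)).astype(np.uint8),25,0.096,box)
print('wood');blobs(((hsv[...,0]<22)&(hsv[...,1]>90)&(hsv[...,2]>130)|((hsv[...,1]<60)&(hsv[...,2]>170))).astype(np.uint8),150,0.03,box)
```

```text
white
208 (350, 166) pos [ 0.622  -0.0757] size [np.float64(0.066), np.float64(0.025)] long dir deg 104.4
389 (197, 177) pos [0.5904 0.3397] size [np.float64(0.056), np.float64(0.061)] long dir deg 61.6
195 (295, 179) pos [0.5863 0.0748] size [np.float64(0.062), np.float64(0.026)] long dir deg 103.3
128 (239, 229) pos [0.4496 0.2224] size [np.float64(0.014), np.float64(0.067)] long dir deg 71.9
399 (390, 236) pos [ 0.4327 -0.1826] size [np.float64(0.045), np.float64(0.059)] long dir deg 179.1
wood
3377 (322, 175) pos [6.093e-01 6.000e-04] size [np.float64(0.304), np.float64(0.094)] long dir deg 103.2
420 (197, 177) pos [0.603  0.3568] size [np.float64(0.059), np.float64(0.064)] long dir deg 61.6
671 (242, 231) pos [0.4513 0.225 ] size [np.float64(0.064), np.float64(0.089)] long dir deg 70.8
399 (390, 236) pos [ 0.4376 -0.191 ] size [np.float64(0.048), np.float64(0.062)] long dir deg 179.1
```

View pics/crop1.png

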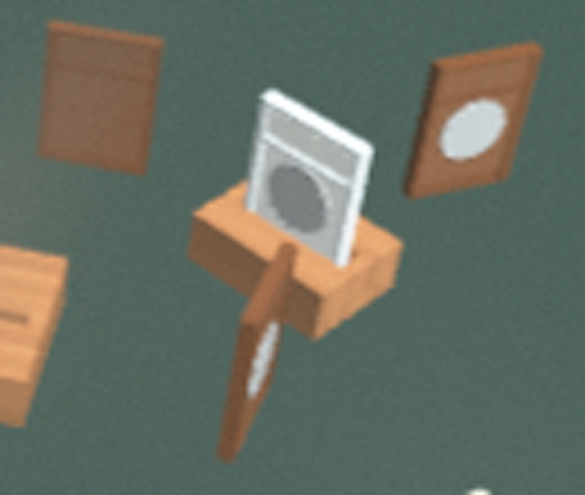

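The crop confirms it: a clear/white slab with a label and a grey disc on the side facing the scene camera, standing in the single stand. The brown ones around it are decoys. I'm moving so the wrist camera sees its robot-side face.

{"api": "arm_command", "payload": {
  "targets": [
    [0.32, 0.54, 0, 0.47],
    [0.32, 0.54, 0, 0.47],
    [0.32, 0.54, 0, 0.47],
    [0.32, 0.54, 0, 0.47],
    [0.32, 0.54, 0, 0.47],
    [0.32, 0.54, 0, 0.47],
    [0.32, 0.54, 0, 0.47],
    [0.32, 0.54, 0, 0.47]
  ]
}}

```text
time: 0.82
tool_pos: [0.3024, -0.2581, 0.2055]
ee_rot: [3.141, -0.001, 1.253]
wrist_force: [0.5, -0.1, -0.1]
width: 0.0942
finger_force: 0.0
```

{"api": "arm_command", "payload": {
  "targets": [
    [0.04, 0.56, 0, 0],
    [0.04, 0.56, 0, 0],
    [0.04, 0.56, 0, 0],
    [0.04, 0.56, 0, 0],
    [0.04, 0.56, 0, 0],
    [0.04, 0.56, 0, 0],
    [0.04, 0.56, 0, 0],
    [0.04, 0.56, 0, 0]
  ]
}}

```text
time: 1.48
tool_pos: [0.3207, 0.0234, 0.2055]
ee_rot: [-3.141, -0.003, 1.254]
wrist_force: [-1.2, -0.6, 0.5]
width: 0.0937
finger_force: 0.0
```

{"api": "arm_command", "payload": {
  "targets": [
    [-0.03, 0.37, 0, 0],
    [-0.03, 0.37, 0, 0],
    [-0.03, 0.37, 0, 0],
    [-0.03, 0.37, 0, 0],
    [-0.03, 0.37, 0, 0],
    [-0.03, 0.37, 0, 0],
    [-0.03, 0.37, 0, 0]
  ]
}}

```text
time: 2.07
tool_pos: [0.3062, 0.2031, 0.2051]
ee_rot: [-3.141, 0.002, 1.246]
wrist_force: [-0.4, 0.0, -0.0]
width: 0.0938
finger_force: 0.0
```

```bash
cat > snap.py <<'E'
import sys,pickle
from h import *
n=sys.argv[1]; o=robot.get_obs(); im=robot.snapshot('wrist')[:,:,::-1]
cv2.imwrite(f'pics/{n}.png',im); pickle.dump(pose('wrist',o),open(n+'.pkl','wb'))
print(o['time'],o['tool_pos'],np.degrees(o['ee_rot']),np.abs(o['qvel']).max(),o['wrist_force'],o['width'])
E
python3 snap.py w1
```

```text
2.0667 [0.30621963 0.20311779 0.20506099] [-1.79984255e+02  1.01829956e-01  7.13920251e+01] 0.04612858481917122 [-0.43637885  0.04749897 -0.01356404] 0.09380460984697618
```

View pics/w1.png

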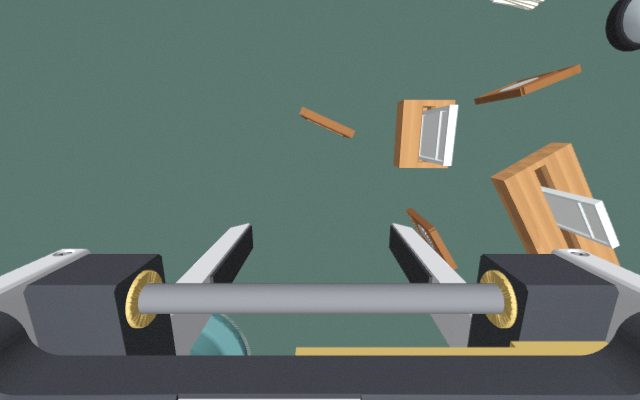

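w1 shows the stand at (425,133). Its holder's back is plain with no coin, and so is the copper holder's back in the rack at (580,215). So the grey coin faces the customers' (+x) side, and the turn needed is only about +32°. Second wrist viewpoint next.

{"api": "arm_command", "payload": {
  "targets": [
    [0.27, -0.1, 0, 0],
    [0.27, -0.1, 0, 0],
    [0.27, -0.1, 0, 0],
    [0.27, -0.1, 0, 0],
    [0.27, -0.1, 0, 0],
    [0.27, -0.1, 0, 0],
    [0.27, -0.1, 0, 0]
  ]
}}

```text
time: 2.7
tool_pos: [0.4406, 0.1523, 0.2055]
ee_rot: [-3.141, 0.0, 1.242]
wrist_force: [-0.7, 0.0, 0.7]
width: 0.094
finger_force: 0.0
```

```bash
python3 snap.py w2
```

```text
2.7 [0.44062921 0.15230492 0.20551064] [-1.79960560e+02  1.72826699e-02  7.11665427e+01] 0.02894391031938188 [-0.70002921  0.02713761  0.68894869] 0.09396833541155551
```

View pics/w2.png

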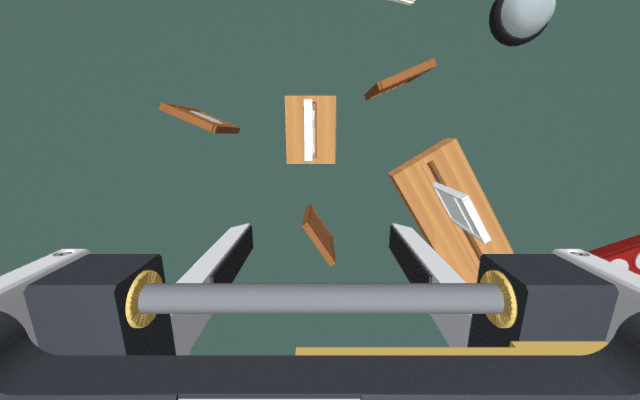

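w2 shows the stand at (310,130), the holder's white top strip at (308,130) and the copper holder's strip at (478,212) in the rack. I'll triangulate the strip and check the stand's outline.

```bash
cat > m.py <<'E'
import pickle
from h import *
def strip(n,box,thr):
    im=cv2.imread(f'pics/{n}.png'); P=pickle.load(open(n+'.pkl','rb'))
    u0,v0,u1,v1=box; m=np.zeros(im.shape[:2],np.uint8); m[v0:v1,u0:u1]=(im[v0:v1,u0:u1].min(2)>thr)
    k,l,st,c=cv2.connectedComponentsWithStats(m); b=1+st[1:,4].argmax()
    pts=np.argwhere(l==b)[:,::-1].astype(np.float32); r=cv2.minAreaRect(pts); q=cv2.boxPoints(r)
    e=sorted([(np.linalg.norm(q[i]-q[(i+1)%4]),i) for i in range(4)])[:2]
    ends=sorted([(q[i]+q[(i+1)%4])/2 for _,i in e],key=lambda p:p[1])
    return P,ends,r
def wood(n,box):
    im=cv2.imread(f'pics/{n}.png'); P=pickle.load(open(n+'.pkl','rb')); h=cv2.cvtColor(im,cv2.COLOR_BGR2HSV)
    u0,v0,u1,v1=box; m=np.zeros(im.shape[:2],np.uint8); m[v0:v1,u0:u1]=((h[...,0]<25)&(h[...,1]>60)|(im.min(2)>120))[v0:v1,u0:u1]
    k,l,st,c=cv2.connectedComponentsWithStats(m); b=1+st[1:,4].argmax()
    return P,cv2.minAreaRect(np.argwhere(l==b)[:,::-1].astype(np.float32))
E
python3 - <<'E'
from m import *
A=strip('w1',(385,90,475,180),225);B=strip('w2',(280,90,340,170),225)
print(A[2],B[2])
X=[tri([ray(A[0],*A[1][i]),ray(B[0],*B[1][i])]) for i in (0,1)]
d=X[0]-X[1]; print(X,'mid',(X[0]+X[1])/2,'len',np.linalg.norm(d),'ydir',np.degrees(np.arctan2(d[1],d[0])))
P,r=wood('w2',(270,85,350,175)); print(r)
for z in (0.03,): 
    q=np.array([onz(P,*p,z) for p in cv2.boxPoints(r)]); print(q.round(4),q.mean(0), [np.degrees(np.arctan2(*(q[i]-q[(i+1)%4])[1::-1])) for i in range(4)])
E
```

```text
((450.1097106933594, 135.01219177246094), (7.730207920074463, 61.17906951904297), 6.34019136428833) ((308.4999694824219, 130.0), (8.999998092651367, 59.99999237060547), 0.0)
[array([0.46254965, 0.25263618, 0.09394035]), array([0.44287106, 0.19644539, 0.09534204])] mid [0.45271036 0.22454079 0.0946412 ] len 0.0595534746083355 ydir 70.69922568259078
((309.5, 129.0), (68.0, 51.0), 90.0)
[[0.4361 0.2748 0.03  ]
 [0.4943 0.255  0.03  ]
 [0.469  0.1775 0.03  ]
 [0.4075 0.1984 0.03  ]] [0.45172425 0.22642351 0.03      ] [np.float64(161.2412086161778), np.float64(71.94429789563168), np.float64(-18.75198654998132), np.float64(-110.54390245933487)]
```

Measured: holder top mid (0.4527, 0.2245, 0.095), stand centre (0.452, 0.226), yaw −18.8°. The top height agrees with the nominal 96 mm. I'm descending to grasp 22 mm below the top.

{"api": "arm_command", "payload": {
  "targets": [
    [0.023, 0.145, 0, 0],
    [0.023, 0.145, 0, 0],
    [0.023, 0.145, -0.06, 0],
    [0.023, 0.145, -0.12, 0],
    [0.023, 0.145, -0.18, 0],
    [0.023, 0.145, -0.24, 0],
    [0.023, 0.145, -0.3, 0],
    [0.023, 0.145, -0.3, 0]
  ]
}}

```text
time: 3.42
tool_pos: [0.4468, 0.2246, 0.0495]
ee_rot: [-3.132, 0.008, 1.246]
wrist_force: [-0.8, 0.1, -0.8]
width: 0.094
finger_force: 0.0
```

```bash
python3 snap.py w3
python3 - <<'E'
from h import *
im=robot.snapshot('scene')[130:270,350:510,::-1]; w=cv2.imread('pics/w3.png')
cv2.imwrite('pics/c3.png',np.vstack([cv2.resize(w[60:340,160:480],(640,300)),cv2.resize(im,(640,300),interpolation=cv2.INTER_CUBIC)][:2])[:600])
E
```

```text
3.4167 [0.44684197 0.22455386 0.04946798] [-179.44665235    0.45179425   71.37824954] 0.08923151558035278 [-0.83783272  0.14893278 -0.82393849] 0.09398527189442887
```

View pics/c3.png

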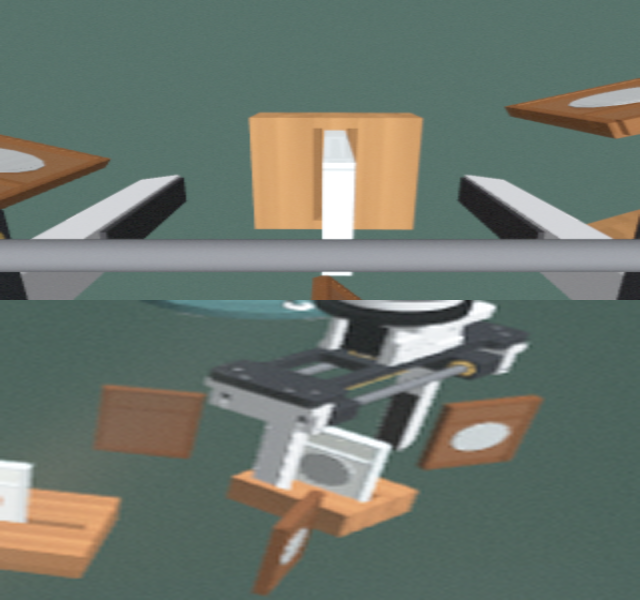

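The fingers straddle the slab at crop (337,200), slightly off along x. The arm was still settling, so I'm waiting two rows.

{"api": "arm_command", "payload": {
  "targets": [
    [0, 0, 0, 0],
    [0, 0, 0, 0],
    [0, 0, 0, 0]
  ]
}}

```text
time: 3.77
tool_pos: [0.4543, 0.2266, 0.0581]
ee_rot: [3.138, -0.003, 1.244]
wrist_force: [-0.4, 1.2, -0.1]
width: 0.0939
finger_force: 0.0
```

{"api": "arm_command", "payload": {
  "targets": [
    [0, 0, 0, 0],
    [0, 0, 0, 0],
    [0, 0, 0, 0]
  ]
}}

```text
time: 4.02
tool_pos: [0.4531, 0.226, 0.0561]
ee_rot: [3.141, -0.001, 1.244]
wrist_force: [0.5, -0.4, -1.0]
width: 0.0943
finger_force: 0.0
```

```bash
python3 snap.py w4
python3 - <<'E'
from m import *
# pose of stand/holder strip vs. finger midline: top strip columns at rows above the bar
im=cv2.imread('pics/w4.png'); P=pickle.load(open('w4.pkl','rb'))
for v in (185,200,215,230,250,270):
    c=np.where((im[v,250:420].min(1)>225))[0]+250; 
    if len(c): print(v,c.min(),c.max(),onz(P,(c.min()+c.max())/2,v,.096))
o=robot.get_obs(); print(o['time'],o['tool_pos'],o['qvel'].round(3))
E
```

```text
4.0167 [0.45312643 0.22600017 0.05607066] [ 1.79950224e+02 -3.24077583e-02  7.12799666e+01] 0.008163600739310037 [ 0.49591451 -0.35046924 -0.95655057] 0.0943299565458496
200 315 324 [0.46449217 0.25979402 0.096     ]
215 312 326 [0.46165716 0.2522341  0.096     ]
230 312 326 [0.45899733 0.24438621 0.096     ]
250 312 325 [0.4550818  0.23367488 0.096     ]
270 312 325 [0.45128146 0.22247756 0.096     ]
4.0667 [0.45298299 0.22593706 0.0558145 ] [ 0.     0.004  0.004 -0.002 -0.002 -0.001]
```

The slab's mid-line passes within 0.5 mm of the tool axis. Closing.

{"api": "arm_command", "payload": {
  "targets": [
    [0, 0, 0, 0],
    [0, 0, 0, 0],
    [0, 0, 0, 0],
    [0, 0, 0, 0],
    [0, 0, 0, 0],
    [0, 0, 0, 0],
    [0, 0, 0, 0],
    [0, 0, 0, 0]
  ],
  "claw": 1
}}

```text
time: 4.73
tool_pos: [0.4528, 0.2259, 0.0555]
ee_rot: [3.141, 0.0, 1.244]
wrist_force: [0.0, 0.1, -0.3]
width: 0.0444
finger_force: 0.0
```

{"api": "arm_command", "payload": {
  "targets": [
    [0, 0, 0, 0],
    [0, 0, 0, 0],
    [0, 0, 0, 0],
    [0, 0, 0, 0]
  ]
}}

```text
time: 5.07
tool_pos: [0.4528, 0.2259, 0.0555]
ee_rot: [3.141, -0.0, 1.244]
wrist_force: [0.4, -0.3, -0.1]
width: 0.0176
finger_force: 0.0
```

{"api": "arm_command", "payload": {
  "targets": [
    [0, 0, 0, 0],
    [0, 0, 0, 0],
    [0, 0, 0, 0],
    [0, 0, 0, 0]
  ]
}}

```text
time: 5.4
tool_pos: [0.4528, 0.2259, 0.0555]
ee_rot: [3.142, 0.0, 1.244]
wrist_force: [-0.6, -0.2, -0.9]
width: 0.0079
finger_force: 30.0
```

Gripped: 7.9 mm opening, 30 N. Lifting straight up.

{"api": "arm_command", "payload": {
  "targets": [
    [0, 0, 0.02, 0],
    [0, 0, 0.04, 0],
    [0, 0, 0.06, 0],
    [0, 0, 0.09, 0],
    [0, 0, 0.13, 0],
    [0, 0, 0.17, 0],
    [0, 0, 0.22, 0],
    [0, 0, 0.26, 0]
  ]
}}

```text
time: 6.07
tool_pos: [0.4533, 0.2261, 0.1888]
ee_rot: [3.139, -0.002, 1.244]
wrist_force: [0.1, -0.1, -0.7]
width: 0.0075
finger_force: 30.0
```

{"api": "arm_command", "payload": {
  "targets": [
    [0, 0, 0.08, 0],
    [0.03, -0.07, 0.15, 0.03],
    [0.06, -0.14, 0.21, 0.07],
    [0.09, -0.21, 0.23, 0.11],
    [0.11, -0.28, 0.23, 0.15],
    [0.14, -0.35, 0.23, 0.19],
    [0.16, -0.42, 0.23, 0.23],
    [0.18, -0.49, 0.23, 0.267]
  ]
}}

```text
time: 6.73
tool_pos: [0.5433, -0.0214, 0.3024]
ee_rot: [3.139, 0.001, 1.807]
wrist_force: [0.2, 0.5, -1.0]
width: 0.0078
finger_force: 30.0
```

{"api": "arm_command", "payload": {
  "targets": [
    [0.02, -0.06, 0, 0],
    [0.04, -0.12, 0, 0],
    [0.06, -0.18, 0, 0],
    [0.084, -0.238, 0, 0],
    [0.084, -0.238, 0, 0],
    [0.084, -0.238, 0, 0],
    [0.084, -0.238, 0, 0],
    [0.084, -0.238, 0, 0]
  ]
}}

```text
time: 7.4
tool_pos: [0.5846, -0.137, 0.3016]
ee_rot: [3.14, 0.0, 1.805]
wrist_force: [0.0, 0.9, -0.5]
width: 0.0076
finger_force: 30.0
```

```bash
python3 snap.py v1
```

```text
7.4 [ 0.58462924 -0.13698547  0.30158971] [1.79924754e+02 1.79455013e-02 1.03398705e+02] 0.008976585915492358 [ 0.00498462  0.89576193 -0.50014225] 0.007579274759979823
```

{"api": "arm_command", "payload": {
  "targets": [
    [0.05, 0.01, 0, 0],
    [0.1, 0.02, 0, 0],
    [0.15, 0.04, 0, 0],
    [0.2, 0.046, 0, 0],
    [0.2, 0.046, 0, 0],
    [0.2, 0.046, 0, 0],
    [0.2, 0.046, 0, 0],
    [0.2, 0.046, 0, 0]
  ]
}}

```text
time: 8.12
tool_pos: [0.6839, -0.1148, 0.302]
ee_rot: [3.14, 0.001, 1.804]
wrist_force: [0.3, 0.6, -0.6]
width: 0.0077
finger_force: 30.0
```

```bash
python3 snap.py v2; python3 -c "
import cv2,numpy as np
a=cv2.imread('pics/v1.png')[:300];b=cv2.imread('pics/v2.png')[:300]
cv2.imwrite('pics/v12.png',np.vstack([a,b]))"
```

```text
8.1167 [ 0.68391197 -0.11478216  0.30202449] [1.79924543e+02 4.85429625e-02 1.03334047e+02] 0.009855359168607955 [ 0.28105191  0.64122207 -0.59749999] 0.007712058418514037
```

View pics/v12.png

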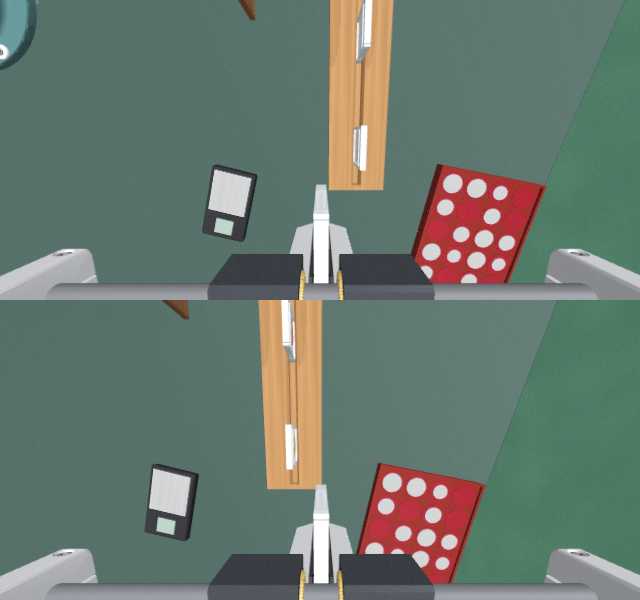

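Both views show the rack. v1 has the brass holder's top strip at (362,148), the copper one's at (364,30) and the groove line at x≈361; in v2 they are at (291,147), (288,25) and x≈293. I'll measure the rack edges, groove and holder ends.

```bash
cat > g.py <<'E'
from m import *
def edges(n):
    im=cv2.imread(f'pics/{n}.png'); P=pickle.load(open(n+'.pkl','rb')); h=cv2.cvtColor(im,cv2.COLOR_BGR2HSV)
    m=((h[...,0]<25)&(h[...,1]>60)&(h[...,2]>60)).astype(np.uint8); m[:,:250]=0;m[:,405:]=0;m[195:]=0
    L=[];Rr=[];G=[]
    for v in range(72,120):
        c=np.where(m[v])[0]; c=c[(c>250)]
        if len(c)<30: continue
        L.append((c.min()-.5,v));Rr.append((c.max()+.5,v))
        mid=(c.min()+c.max())//2; g=im[v,mid-18:mid+19].astype(float).sum(1); w=np.clip(np.median(g)-g-40,0,None)
        if w.sum()>0: G.append(((w*np.arange(mid-18,mid+19)).sum()/w.sum(),v))
    return P,[np.polyfit(*np.array(a)[:,::-1].T,1) for a in (L,Rr,G)],im
if __name__=='__main__':
    E={n:edges(n) for n in('v1','v2')}
    def wl(n,k,z):
        P,f,_=E[n]; return [onz(P,np.polyval(f[k],v),v,z) for v in(75,118)]
    for n,k,nm in(('v1',0,'L'),('v1',1,'R'),('v2',0,'L'),('v2',1,'R'),('v1',2,'G'),('v2',2,'G')):
        for z in (.03,.01):
            a,b=wl(n,k,z); d=a-b; ang=np.degrees(np.arctan2(d[1],d[0])); nx=np.array([np.cos(np.radians(13.3)),np.sin(np.radians(13.3))])
            print(n,nm,z,'ang',ang.round(2),'x_r',[(p[:2]@nx).round(4) for p in(a,b)])
    for nm,b1,b2 in(('right',(345,115,380,180),(275,115,310,180)),('left',(345,0,380,70),(275,0,310,68))):
        A=strip('v1',b1,225);B=strip('v2',b2,225); print(nm,np.round(A[1],1),np.round(B[1],1),A[2],B[2])
        for i in(0,1):
            X=tri([ray(A[0],*A[1][i]),ray(B[0],*B[1][i])]); a=np.radians(13.3)
            print(X.round(4),'x_r',(X[0]*np.cos(a)+X[1]*np.sin(a)).round(4),'y_r',(-X[0]*np.sin(a)+X[1]*np.cos(a)).round(4))
    im=np.hstack([cv2.resize(E['v1'][2][0:185,320:400],None,fx=3.2,fy=3.2,interpolation=cv2.INTER_CUBIC),cv2.resize(E['v2'][2][0:185,255:335],None,fx=3.2,fy=3.2,interpolation=cv2.INTER_CUBIC)]); cv2.imwrite('pics/g12.png',im)
E
python3 g.py
```

```text
v1 L 0.03 ang 103.86 x_r [np.float64(0.5501), np.float64(0.5507)]
v1 L 0.01 ang 103.86 x_r [np.float64(0.5506), np.float64(0.5513)]
v1 R 0.03 ang 103.21 x_r [np.float64(0.6415), np.float64(0.6414)]
v1 R 0.01 ang 103.21 x_r [np.float64(0.6461), np.float64(0.646)]
v2 L 0.03 ang 103.32 x_r [np.float64(0.5507), np.float64(0.5507)]
v2 L 0.01 ang 103.32 x_r [np.float64(0.5468), np.float64(0.5468)]
v2 R 0.03 ang 103.45 x_r [np.float64(0.6415), np.float64(0.6416)]
v2 R 0.01 ang 103.45 x_r [np.float64(0.6415), np.float64(0.6417)]
v1 G 0.03 ang 103.33 x_r [np.float64(0.6006), np.float64(0.6006)]
v1 G 0.01 ang 103.33 x_r [np.float64(0.6034), np.float64(0.6034)]
v2 G 0.03 ang 103.79 x_r [np.float64(0.5968), np.float64(0.5973)]
v2 G 0.01 ang 103.79 x_r [np.float64(0.5949), np.float64(0.5955)]
right [[363.7 125.9]
 [362.  169.1]] [[288.3 124.9]
 [289.6 168. ]] ((362.846435546875, 147.49411010742188), (5.572803020477295, 43.19883346557617), 2.2025980949401855) ((288.98394775390625, 146.4701690673828), (43.16200256347656, 6.966498374938965), 88.26429748535156)
[ 0.624  -0.0464  0.0929] x_r 0.5965 y_r -0.1887
[ 0.6376 -0.1033  0.0916] x_r 0.5967 y_r -0.2472
left [[ 3.683e+02 -1.000e-01]
 [ 3.668e+02  4.210e+01]] [[285.5   0. ]
 [285.5  41. ]] ((367.534423828125, 21.001190185546875), (6.168747425079346, 42.21629333496094), 1.9749339818954468) ((285.5, 20.5), (41.0, 7.0), 90.0)
[0.5896 0.0989 0.0905] x_r 0.5966 y_r -0.0394
[0.6001 0.0521 0.0961] x_r 0.596 y_r -0.0873
```

View pics/g12.png

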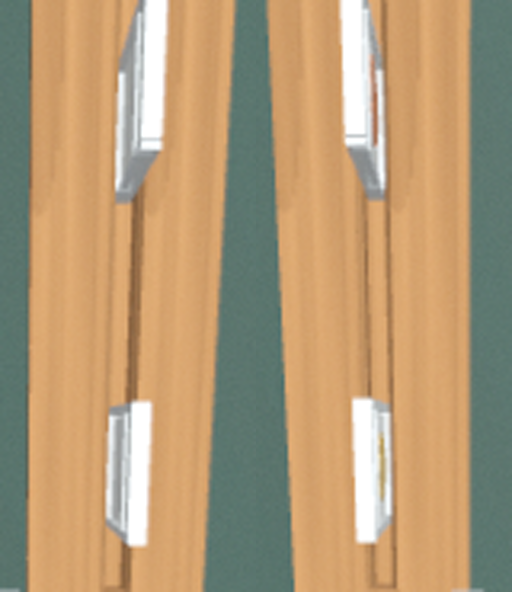

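The measurements agree:
- The rack's mid-plane is at x_r=0.596 from the edges, and the holder tops give 0.5965.
- The yaw is 13.3°.
- The gap runs from y_r=−0.189 to −0.087, with its centre at −0.138.

The TCP target is therefore (0.6117, 0.0043). I'm moving above it and then partway down.

{"api": "arm_command", "payload": {
  "targets": [
    [-0.03, 0.05, 0, 0],
    [-0.07, 0.11, 0, 0],
    [-0.11, 0.18, 0, 0],
    [-0.144, 0.238, 0, 0],
    [-0.144, 0.238, 0, 0],
    [-0.144, 0.238, -0.04, 0],
    [-0.144, 0.238, -0.09, 0],
    [-0.144, 0.238, -0.15, 0]
  ]
}}

```text
time: 8.83
tool_pos: [0.6133, 0.0034, 0.2283]
ee_rot: [3.135, 0.003, 1.803]
wrist_force: [0.7, -0.6, -0.4]
width: 0.0079
finger_force: 30.0
```

{"api": "arm_command", "payload": {
  "targets": [
    [0, 0, -0.05, 0],
    [0, 0, -0.1, 0],
    [0, 0, -0.15, 0],
    [0, 0, -0.18, 0],
    [0, 0, -0.204, 0],
    [0, 0, -0.204, 0],
    [0, 0, -0.204, 0],
    [0, 0, -0.204, 0]
  ]
}}

```text
time: 9.5
tool_pos: [0.6137, 0.0036, 0.1255]
ee_rot: [3.138, 0.001, 1.803]
wrist_force: [0.6, 0.0, 1.0]
width: 0.0082
finger_force: 30.0
```

{"api": "arm_command", "payload": {
  "targets": [
    [0, 0, 0, 0],
    [0, 0, 0, 0],
    [0, 0, 0, 0],
    [0, 0, 0, 0]
  ]
}}

```text
time: 9.83
tool_pos: [0.6131, 0.004, 0.1242]
ee_rot: [3.14, 0.0, 1.803]
wrist_force: [-0.9, -0.5, -0.7]
width: 0.0077
finger_force: 30.0
```

```bash
python3 snap.py p1
python3 - <<'E'
from h import *
w=cv2.imread('pics/p1.png')[0:300,170:470]; s=robot.snapshot('scene')[150:290,220:400,::-1]
cv2.imwrite('pics/p1c.png',np.hstack([cv2.resize(w,(390,390)),cv2.resize(s,(400,311),interpolation=cv2.INTER_CUBIC) if 0 else cv2.copyMakeBorder(cv2.resize(s,(400,311),interpolation=cv2.INTER_CUBIC),0,79,0,0,cv2.BORDER_CONSTANT)]))
E
```

```text
9.8333 [0.61313751 0.0039536  0.12420239] [1.79929699e+02 2.21041814e-02 1.03330280e+02] 0.006465512524182857 [-0.85265479 -0.46448224 -0.72195174] 0.0077046897134369465
```

View pics/p1c.png

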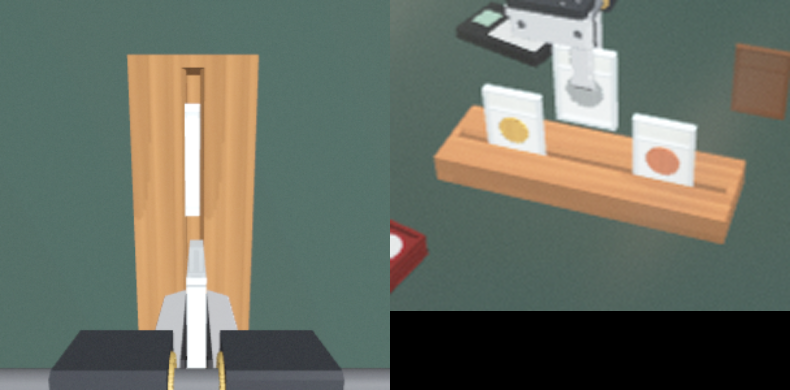

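The coin faces the same way as the neighbours'. The held slab sits slightly to the +x side of the groove: crop column 196 against 193. I'll check this numerically.

Run:
```python
from m import *
im=cv2.imread('pics/p1.png');P=pickle.load(open('p1.pkl','rb'));h=cv2.cvtColor(im,cv2.COLOR_BGR2HSV)
m=((h[...,0]<25)&(h[...,1]>60)&(h[...,2]>60)); a=np.radians(13.3);nx=np.array([np.cos(a),np.sin(a)]);ny=np.array([-np.sin(a),np.cos(a)])
for v in (60,90,120,150,175,200,220):
    c=np.where(m[v,200:440])[0]+200; A=onz(P,c.min()-.5,v,.03);B=onz(P,c.max()+.5,v,.03)
    w=np.where((im[v,290:350].min(1)>120))[0]+290
    print(v,'edges x_r',(A[:2]@nx).round(4),(B[:2]@nx).round(4),'mid',((A+B)[:2]@nx/2).round(4),'white/grey cols',w.min() if len(w) else 0,w.max() if len(w) else 0)
o=robot.get_obs();print('tcp x_r,y_r',o['tool_pos'][:2]@nx,o['tool_pos'][:2]@ny)
# held near side edge (y=+29 from tcp): foot and top projections
for z in(-.0455,.0405):
    X=np.r_[o['tool_pos'][:2]+ny*.0286,o['tool_pos'][2]+z]; print('expected',proj(P,X))
A=strip('p1',(300,60,345,180),225); print(A[1],[ (onz(A[0],*p,.096)[:2]@nx,onz(A[0],*p,.096)[:2]@ny) for p in A[1]])
```

```text
60 edges x_r 0.5504 0.6416 mid 0.596 white/grey cols 0 0
90 edges x_r 0.5511 0.6408 mid 0.596 white/grey cols 312 323
120 edges x_r 0.551 0.641 mid 0.596 white/grey cols 312 323
150 edges x_r 0.5508 0.6411 mid 0.596 white/grey cols 312 323
175 edges x_r 0.5508 0.6411 mid 0.5959 white/grey cols 0 0
200 edges x_r 0.5508 0.6411 mid 0.5959 white/grey cols 314 328
220 edges x_r 0.551 0.6419 mid 0.5964 white/grey cols 313 329
tcp x_r,y_r 0.5973838997215453 -0.13715279043174242
expected (np.float64(319.30694910349035), np.float64(183.75035364556993))
expected (np.float64(318.7824381158519), np.float64(212.49738487496924))
[array([316.99997,  80.     ], dtype=float32), array([316.99997, 164.99997], dtype=float32)] [(np.float64(0.5957783315221601), np.float64(-0.03222851832354958)), (np.float64(0.5957057966049154), np.float64(-0.09123394439884876))]
```

The held slab shows about 1.2 mm to +x of the nominal tool plane, and the TCP is 1.4 mm to +x of the groove. So the correction is about −2.5 mm. I'll apply it, lower to just above the mouth, and compare foot against groove directly.

{"api": "arm_command", "payload": {
  "targets": [
    [-0.005, -0.001, -0.02, 0],
    [-0.005, -0.001, -0.04, 0],
    [-0.005, -0.001, -0.06, 0],
    [-0.005, -0.001, -0.08, 0],
    [-0.005, -0.001, -0.084, 0],
    [-0.005, -0.001, -0.084, 0],
    [-0.005, -0.001, -0.084, 0],
    [-0.005, -0.001, -0.084, 0]
  ]
}}

```text
time: 10.6
tool_pos: [0.6107, 0.0034, 0.0821]
ee_rot: [3.14, 0.0, 1.803]
wrist_force: [0.5, -0.4, -0.2]
width: 0.0082
finger_force: 30.0
```

{"api": "arm_command", "payload": {
  "targets": [
    [0, 0, 0, 0],
    [0, 0, 0, 0],
    [0, 0, 0, 0]
  ]
}}

```text
time: 10.85
tool_pos: [0.6106, 0.0034, 0.0821]
ee_rot: [3.14, 0.0, 1.803]
wrist_force: [-0.4, 0.5, -0.4]
width: 0.0075
finger_force: 30.0
```

```bash
python3 snap.py p2
python3 - <<'E'
from m import *
im=cv2.imread('pics/p2.png');P=pickle.load(open('p2.pkl','rb'));h=cv2.cvtColor(im,cv2.COLOR_BGR2HSV)
m=((h[...,0]<25)&(h[...,1]>60)&(h[...,2]>60)); a=np.radians(13.3);nx=np.array([np.cos(a),np.sin(a)]);ny=np.array([-np.sin(a),np.cos(a)])
for v in (90,120,150,165,180,190,200,210):
    c=np.where(m[v,200:440])[0]+200; A=onz(P,c.min()-.5,v,.03);B=onz(P,c.max()+.5,v,.03)
    w=np.where((h[v,290:350,1]<50)&(im[v,290:350].min(1)>100))[0]+290
    print(v,'px',c.min(),c.max(),'mid',((A+B)[:2]@nx/2).round(4),'slab',w.min() if len(w) else 0,w.max() if len(w) else 0)
o=robot.get_obs();print('tcp',o['tool_pos'],o['tool_pos'][:2]@nx,o['tool_pos'][:2]@ny)
cv2.imwrite('pics/p2c.png',cv2.resize(im[120:260,230:410],None,fx=4,fy=4,interpolation=cv2.INTER_CUBIC))
E
```

```text
10.85 [0.61062674 0.0034398  0.08210511] [1.79934930e+02 2.03491833e-02 1.03327916e+02] 0.0027424682881789317 [-0.44595154  0.45279264 -0.38894603] 0.00751427370473992
90 px 264 378 mid 0.5961 slab 314 328
120 px 265 377 mid 0.5961 slab 314 328
150 px 266 375 mid 0.5958 slab 315 328
165 px 267 375 mid 0.5962 slab 315 328
180 px 268 374 mid 0.5962 slab 0 0
190 px 268 374 mid 0.5963 slab 316 326
200 px 269 373 mid 0.5963 slab 315 327
210 px 269 373 mid 0.5963 slab 314 328
tcp [0.6105168  0.00344153 0.08197396] 0.5949337744668293 -0.13710000336503
```

View pics/p2c.png

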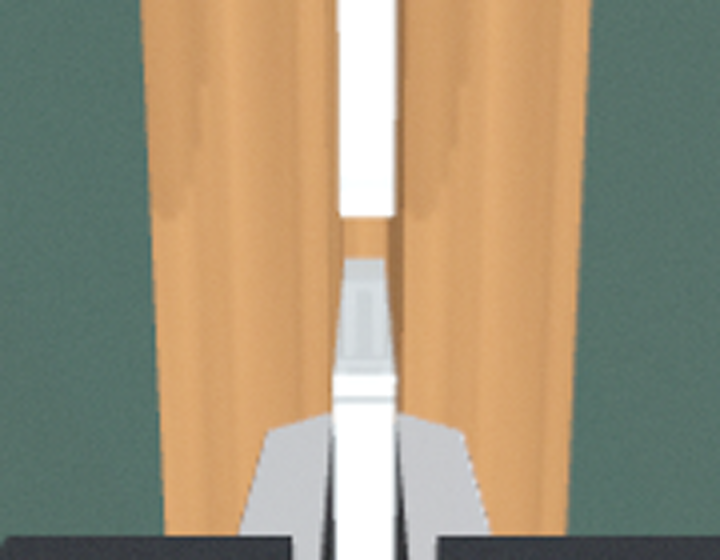

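Foot columns 316–326 have their middle at 321, and the rack edges 268–374 also have theirs at 321, so it is aligned over the groove. Lowering gently.

{"api": "arm_command", "payload": {
  "targets": [
    [0, 0, -0.004, 0],
    [0, 0, -0.009, 0],
    [0, 0, -0.014, 0],
    [0, 0, -0.019, 0],
    [0, 0, -0.024, 0],
    [0, 0, -0.029, 0],
    [0, 0, -0.034, 0],
    [0, 0, -0.038, 0]
  ]
}}

```text
time: 11.57
tool_pos: [0.6102, 0.0034, 0.062]
ee_rot: [-3.141, -0.0, 1.803]
wrist_force: [-0.5, 0.8, -1.5]
width: 0.0078
finger_force: 30.0
```

{"api": "arm_command", "payload": {
  "targets": [
    [0, 0, -0.002, 0],
    [0, 0, -0.004, 0],
    [0, 0, -0.006, 0],
    [0, 0, -0.008, 0],
    [0, 0, -0.01, 0],
    [0, 0, -0.01, 0],
    [0, 0, -0.01, 0]
  ]
}}

```text
time: 12.15
tool_pos: [0.6103, 0.0034, 0.0575]
ee_rot: [3.142, 0.0, 1.803]
wrist_force: [0.3, 0.3, -0.4]
width: 0.0076
finger_force: 30.0
```

{"api": "arm_command", "payload": {
  "targets": [
    [0, 0, -0.001, 0],
    [0, 0, -0.002, 0],
    [0, 0, -0.002, 0],
    [0, 0, -0.003, 0],
    [0, 0, -0.003, 0]
  ]
}}

```text
time: 12.57
tool_pos: [0.6102, 0.0035, 0.0559]
ee_rot: [-3.142, -0.0, 1.803]
wrist_force: [0.2, 0.0, 0.6]
width: 0.0078
finger_force: 30.0
```

{"api": "arm_command", "payload": {
  "targets": [
    [0, 0, -0.001, 0],
    [0, 0, -0.001, 0],
    [0, 0, -0.001, 0]
  ]
}}

```text
time: 12.82
tool_pos: [0.6103, 0.0034, 0.0555]
ee_rot: [3.141, 0.0, 1.803]
wrist_force: [0.2, 0.7, -0.9]
width: 0.0082
finger_force: 30.0
```

{"api": "arm_command", "payload": {
  "targets": [
    [0, 0, -0.001, 0],
    [0, 0, -0.001, 0],
    [0, 0, -0.001, 0]
  ]
}}

```text
time: 13.07
tool_pos: [0.6103, 0.0034, 0.0555]
ee_rot: [3.141, 0.0, 1.803]
wrist_force: [-1.3, 0.1, 2.7]
width: 0.0079
finger_force: 30.0
```

```bash
python3 -c "
from h import *
o=robot.get_obs();print(o['wrist_force'],o['wrist_torque'],o['tool_pos'])"
```

```text
[-1.2536421   0.07277023  2.7044397 ] [-0.02471574  0.21079618 -0.03512291] [0.61033088 0.00341585 0.05549408]
```

{"api": "arm_command", "payload": {
  "targets": [
    [0, 0, -0.0006, 0],
    [0, 0, -0.0006, 0],
    [0, 0, -0.0006, 0]
  ]
}}

```text
time: 13.32
tool_pos: [0.6104, 0.0035, 0.0555]
ee_rot: [3.141, 0.0, 1.803]
wrist_force: [-1.9, 0.5, 6.7]
width: 0.0078
finger_force: 30.0
```

The foot rests on the groove bottom: Fz 6.7 N, with TCP height 0.0555 as in the stand. Releasing.

{"api": "arm_command", "payload": {
  "targets": [
    [0, 0, 0, 0],
    [0, 0, 0, 0],
    [0, 0, 0, 0],
    [0, 0, 0, 0],
    [0, 0, 0, 0],
    [0, 0, 0, 0],
    [0, 0, 0, 0],
    [0, 0, 0, 0]
  ],
  "claw": 0.4
}}

```text
time: 13.98
tool_pos: [0.6103, 0.0035, 0.0546]
ee_rot: [3.142, -0.0, 1.803]
wrist_force: [-0.4, 0.3, 0.0]
width: 0.0555
finger_force: 0.0
```

{"api": "arm_command", "payload": {
  "targets": [
    [0, 0, 0.01, 0],
    [0, 0, 0.04, 0],
    [0, 0, 0.08, 0],
    [0, 0, 0.13, 0],
    [0, 0, 0.19, 0],
    [0, 0, 0.25, 0],
    [0, 0, 0.31, 0],
    [0, 0, 0.31, 0]
  ]
}}

```text
time: 14.65
tool_pos: [0.6134, 0.0032, 0.2186]
ee_rot: [3.128, 0.004, 1.803]
wrist_force: [0.8, -0.0, 1.2]
width: 0.0563
finger_force: 0.0
```

{"api": "arm_command", "payload": {
  "targets": [
    [-0.06, 0, 0, 0],
    [-0.12, 0, 0, 0],
    [-0.18, 0, 0, 0],
    [-0.24, 0, 0, 0],
    [-0.3, 0, 0, 0],
    [-0.3, 0, 0, 0],
    [-0.3, 0, 0, 0],
    [-0.3, 0, 0, 0]
  ]
}}

```text
time: 15.32
tool_pos: [0.4608, 0.0034, 0.2099]
ee_rot: [3.14, 0.0, 1.803]
wrist_force: [0.9, -0.2, 0.7]
width: 0.0562
finger_force: 0.0
```

Run:
```python
from h import *
print(robot.get_obs()['wrist_force'])
s=robot.snapshot('scene')[120:320,190:510,::-1]; t=robot.snapshot('top')[120:300,150:450,::-1]
cv2.imwrite('pics/f.png',np.hstack([cv2.resize(s,(480,300),interpolation=cv2.INTER_CUBIC),cv2.resize(t,(320,300)) ]))
```

```text
[ 0.91203441 -0.20041782  0.66847187]
```

View pics/f.png

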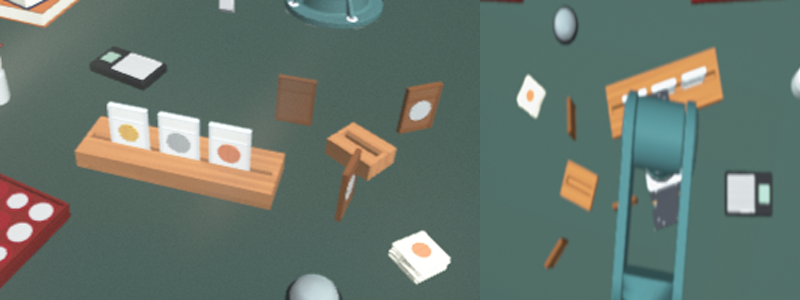

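The silver holder stands in line between the brass and copper holders, coin facing the same way. The stand is empty and everything else is where it was. Handing in.

```bash
python3 -c "
from bench import robot
print(robot.close_job())"
```

```text
the job is handed in; nothing more can be done
None
```

The silver-coin holder is back in the rack's empty place, its foot on the groove bottom and its coin facing the same way as the other two. I released it, moved the arm clear and handed the job in at about 15 s; no verdict came back.

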